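# Sweep the plaster halos through the gate

### The arm

A 7-joint arm with a two-finger parallel gripper is mounted at the origin on the work surface. World frame = base frame: x ahead of the robot, y to its left, z up, the work surface at z = 0. Lengths are in m, angles in rad, forces in N, time in s.
With the tool pointing down it reaches from about 0.4 to 0.9 m from the base axis. Payload 5.5 kg.
Tool frame: the origin (TCP) lies between the finger pads; the fingertips stand 25 mm ahead of it and the grasp point (between the pads) lies 6 mm ahead of it; z points along the fingers, y is the line along which they close (so a half turn about z gives the same grasp; the last joint's range is limited). The gripper opens to 92 mm and grips with 3 to 60 N. Pads are 19 mm wide; open, the fingers measure 130 mm over their backs; the gripper's body (75 mm by 190 mm) begins 47 mm behind the grasp point.
Start: joints at [-1.029, 0.501, -0.427, 1.55, 0.221, 1.138, -0.21], TCP at [0.179, 0.625, 0.252] pointing down, gripper open.
Joint ranges: [-2.88, 2.88], [-0.31, 2.03], [-1.54, 1.56], [0.2, 2.42], [-1.41, 4.55], [0.19, 2.02], [-2.57, 2.57]. Speed limits (rad/s): [2.57, 2.57, 3.14, 3.14, 3.14, 3.14, 3.14].

### API

Orientations are given as a rotation vector (axis times angle).
In Python, from rig import sense, grab_frame, get_calibration, job_done gives the robot as it stands.
- The arm moves only by the tool send_rows, never from a script. Its argument "motion" is a list that holds one entry, the list of rows, each a list of 7 numbers: the turn, a rotation vector about the tool's x, y, z in rad, then the shift along the tool's x, y, z in m, then the finger opening in m, from 0 to 0.0918. A call has exactly 8 rows; each row is the pose to reach, as a shift and turn from the pose commanded when the call began, along the tool's axes at that moment; what a row does not reach only later rows make up. A row lasts 1/12 s, in which the tool goes at most 41.7 mm and 7.16 degrees, less where a joint would pass 70% of its speed; a pose out of reach is approached as far as the arm can. A call with a gripper value outside its range is refused whole. The fingers move at their own pace and stop on an object; "force" is the grip in N (left out, the last holds). Time passes only in rows, so rows that repeat a pose let the fingers close, or fill a call up. It gives the time, the measured TCP pose, the force, the opening and the grip force at its end, in the units of the state.
- sense(): the state, without advancing time (a new reading comes with each control period).
- grab_frame(name): name is "scene" or "top"; returns the picture (400x640x3 uint8, blue, green, red); there is no depth.
- get_calibration(name): a dict with "fx", "fy", "cx", "cy" (pixels), "D" ([k1, k2, p1, p2, k3] as OpenCV has them; the pictures are not rectified), "origin" and "orientation" of the camera in the world. Camera axes: x right, y up, looking along -z (the intrinsics and any distortion apply to the point x, -y, -z); pixel columns grow to the right and rows downward; lengths in m; the calibration is good to about 2 mm. A picture is of the moment at which its call begins. get_calibration takes no time and is no camera call.
- job_done(): hands the job in; it is judged then, once.
The state is a dict: "t": time; "joint_pos": joint angles; "qvel": joint speeds; "effort": joint torques, N m; "ee_pos": TCP position; "tool_rot": TCP orientation; "contact_force": force on the tool from outside, world axes, zero at the start; "moment": the same for the moment, N m; "grip_width": finger opening in m; "grip_force": force on a finger pad.
Only numpy, scipy, OpenCV 4.12 (cv2) and the standard library are available. Lean on these libraries where they do the work, as an engineer would, in place of code of your own. Each camera call takes 0.05 s, during which the arm holds its last target. There are 200 camera calls.

### The job

With your fingertips, sweep the three white halo discs across the board, one at a time, through the narrow gate and fully into the slot behind it. Only slide them, never pick them up, and leave the terracotta-coloured disc and everything else where it is.

Things in the scene. Friction and masses are not known exactly. Their poses are not given: they have to be found in the camera images.
- board: Fixed green-painted sorting board, 290 mm (its x) by 375 mm (its y), 12 mm thick. Origin on the table, straight under the middle of the gate. A fence 10 mm thick, 18 mm high crosses it at y = 0, edge to edge except for the gate. On the -y side the open part, 190 mm deep, no rim, where the discs lie; on the +y side the slot. Its yaw varies by up to 0.25 rad.
- gate (a point): Middle of the gate, on the board's upper face; axes as the board's: +y points through the gate into the slot, +x across the gate, z up. The gate is 54 mm wide, with small brass posts 22 mm high. On the open side two short cheeks, 18 mm high, flare out at 45 degrees to 56 mm either side of the middle, reaching 29 mm out from it.
- slot_end (a point): Middle of the slot's closed end, on the board's upper face, 155 mm past the middle of the gate; axes as the gate's. The slot is 54 mm wide all along, black-floored, its pale wooden walls 10 mm thick and 18 mm high. It takes three discs in single file; a disc pushed in pushes those before it along.
- halo_a_mid (a point): White scalloped plaster halo disc lying flat on the open part of the board: 40 mm across, 12 mm thick, about 22 g, slides easily. This point is its centre, 6 mm above its underside.
- halo_b_mid (a point): White scalloped plaster halo disc lying flat on the open part of the board: 40 mm across, 12 mm thick, about 22 g, slides easily. This point is its centre, 6 mm above its underside.
- halo_c_mid (a point): White scalloped plaster halo disc lying flat on the open part of the board: 40 mm across, 12 mm thick, about 22 g, slides easily. This point is its centre, 6 mm above its underside.
- halo_red_mid (a point): Terracotta-coloured scalloped plaster halo disc lying flat on the open part of the board: 40 mm across, 12 mm thick, about 22 g, slides easily. This point is its centre, 6 mm above its underside. It stays where it is.
- cherub: Small white plaster cherub, 40 mm base, 52 mm tall, standing loose on the board beside the slot. Origin at its underside. To be left alone.
- jar: Small jar with a red lid, 42 mm across, 48 mm tall, standing loose on the board on the other side of the slot. Origin at its underside. To be left alone.
- figure_a: White plaster figure with a round halo, about 200 mm tall, base 68 mm, loose on the table at the robot's right. Origin at its underside. To be left alone.
- figure_b: White plaster figure with a round halo, about 170 mm tall, base 58 mm, loose on the table at the robot's right. Origin at its underside. To be left alone.
- cup: Purple plastic cup, 72 mm across, 95 mm tall, on the table at the robot's left. Origin at its underside. To be left alone.
- brush: Brush lying on the table at the robot's left. Origin at its underside. To be left alone.
There are look-alikes about, which are no part of the job. Leave any purple look-alike of the part that bears halo_c_mid alone.

How it is judged:
By the outcome, as a careful person would: the job done as asked, in the order asked, and still so for the second after the job is handed in, with the robot touching nothing.
It also fails if it takes over 69 s, if anything falls off the work surface, if the arm or the gripper's body presses on something with over 40 N, if the wrist force passes 120 N, or if a joint passes its speed limit or range.

## Working session

There is one attempt and no reset: what is moved stays moved. The work goes in short steps, Python scripts to look and compute and a tool call to move; the robot and the scene stay as the last step left them, time stands still between calls to the robot, and variables do not carry over. Pictures are saved under pics/ and viewed, at most 10 in all, crops included, and the job is handed in when it is done.

Besides the shell and the picture viewer there is one more tool, called after "Emit:" as a command line: name --argument value ..., lists and objects as JSON in quotes. send_rows: Moves the arm, as the interface text tells. Its arguments: {"type":"object","properties":{"motion":{"type":"array"},"force":{"type":"number"}},"required":["motion"]}

```bash
mkdir -p pics; ls; python3 - <<'E'
from rig import *
import cv2
for n in("scene","top"):
    cv2.imwrite(f"pics/{n}0.png",grab_frame(n)); print(get_calibration(n))
print(sense())
E
```

```text
pics
{'fx': 375.9726020657234, 'fy': 375.9726020657234, 'cx': 318.1375781431141, 'cy': 200.72904531841274, 'D': array([-0.01361761,  0.        ,  0.        ,  0.        ,  0.        ]), 'origin': array([ 0.97304621, -0.72796449,  0.79931706]), 'orientation': array([0.81350335, 0.21689571, 0.52369836])}
{'fx': 394.96469310025105, 'fy': 394.96469310025105, 'cx': 318.213171701624, 'cy': 196.43244314365302, 'D': array([-0.07791849,  0.        ,  0.        ,  0.        ,  0.        ]), 'origin': array([0.50362497, 0.02071642, 1.23362237]), 'orientation': array([ 0.04629793, -0.04635892, -1.54422322])}
{'t': 0.1, 'joint_pos': array([-1.02881199,  0.50176675, -0.42682297,  1.55132115,  0.22078184,
        1.13833722, -0.21030535]), 'qvel': array([-0.00140327, -0.0013934 ,  0.00010805, -0.00259208, -0.00186174,
       -0.00061902, -0.00089934]), 'effort': array([-1.06907377e-02, -5.67880189e+01, -5.83822310e+00, -2.79917818e+01,
       -6.89073885e-02,  2.40117672e-02,  3.39680753e-05]), 'ee_pos': array([0.17873608, 0.6243283 , 0.2507856 ]), 'tool_rot': array([-4.36382176e-01, -3.11080371e+00,  2.74946792e-03]), 'contact_force': array([-0.64917154,  0.14366746,  0.43758181]), 'moment': array([0.01536958, 0.01551704, 0.00697214]), 'grip_force': 0.0, 'grip_width': 0.09170454691295894}
```

View pics/top0.png

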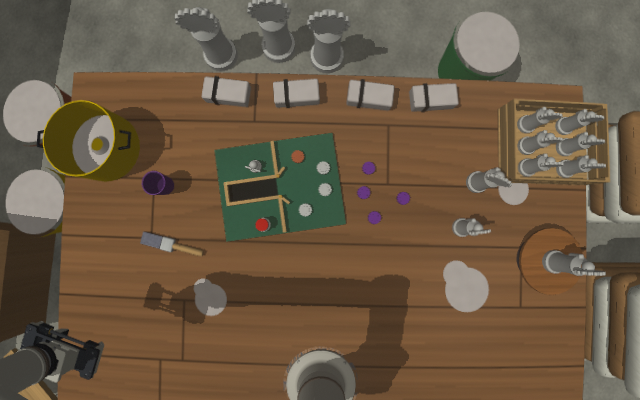

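View pics/scene0.png

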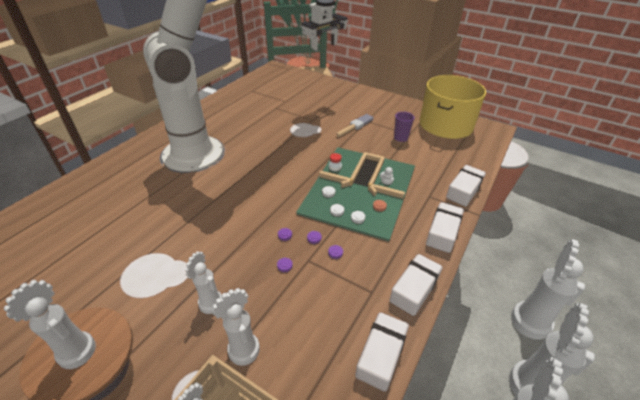

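The top view shows the board at about px (215–345, 135–240). The slot opens to the right, which is world -y, at about (283,187). The white discs are at about (323,168), (325,190) and (305,210), and the terracotta disc is at (297,157).

Possible look-alikes:
- **Purple discs on the table:** (369,168), (364,192), (403,198), (374,217)
- **Jar lid:** (263,225)
- **Cherub:** (255,165)
- **Light patches on the table:** (210,297), (466,288)

I choose the three white discs on the green board.

```bash
cat > h.py <<'E'
import numpy as np,cv2
from rig import *
from scipy.spatial.transform import Rotation as R
def ray(n,px,z):
    c=get_calibration(n);K=np.array([[c['fx'],0,c['cx']],[0,c['fy'],c['cy']],[0,0,1]])
    u=cv2.undistortPoints(np.float64(px).reshape(-1,1,2),K,c['D'])[:,0]
    d=np.c_[u[:,0],-u[:,1],-np.ones(len(u))]@R.from_rotvec(c['orientation']).as_matrix().T
    o=c['origin'];return (o+d*((z-o[2])/d[:,2])[:,None])[:,:2]
def proj(n,P):
    c=get_calibration(n);K=np.array([[c['fx'],0,c['cx']],[0,c['fy'],c['cy']],[0,0,1]])
    q=(np.float64(P).reshape(-1,3)-c['origin'])@R.from_rotvec(c['orientation']).as_matrix()
    return cv2.projectPoints(q*[1,-1,-1],np.zeros(3),np.zeros(3),K,c['D'])[0][:,0]
def blobs(m,lo):
    n,l,s,c=cv2.connectedComponentsWithStats(m.astype(np.uint8));return [(c[i],s[i,4]) for i in range(1,n) if s[i,4]>=lo]
def discs(n,im):
    h=cv2.cvtColor(im,cv2.COLOR_BGR2HSV)
    w=(h[...,1]<60)&(h[...,2]>130); r=((h[...,0]<14)&(h[...,1]>130)&(h[...,2]>90))
    return w,r
E
python3 - <<'E'
from h import *
im=cv2.imread("pics/top0.png");h=cv2.cvtColor(im,cv2.COLOR_BGR2HSV)
g=((h[...,0]>45)&(h[...,0]<90)&(h[...,1]>60)).astype(np.uint8);g[:120]=0;g[250:]=0;g[:,:205]=0;g[:,355:]=0
pts=cv2.findNonZero(g)[:,0]
W=ray("top",pts,0.012)
rc=cv2.minAreaRect(W.astype(np.float32)*1000);print("rect",rc);box=cv2.boxPoints(rc);print(box)
c=np.array(rc[0])/1000
e=box[np.argsort(-box[:,1])]
ydir=(e[:2].mean(0)-e[2:].mean(0));ydir/=np.linalg.norm(ydir);xdir=np.array([ydir[1],-ydir[0]])
gate=c+ydir*0.0025;print("gate",gate,"yaw",np.arctan2(xdir[1],xdir[0]))
w,r=discs("top",im)
for nm,m in(("w",w),("r",r)):
    for p,a in blobs(m,10):
        if 205<p[0]<355 and 125<p[1]<250:
            P=ray("top",p,0.023)[0];d=P-gate;print(nm,p,a,P,"board",d@xdir*1000,d@ydir*1000)
# slot centre check: dark floor
d=(h[...,2]<45);d[:,:205]=0;d[:,300:]=0;d[:150]=0;d[220:]=0
for p,a in blobs(d,80):
    q=ray("top",p,0.012)[0]-gate;print("dark",p,a,q@xdir,q@ydir)
c=im[125:250,205:355].copy();c=cv2.resize(c,None,fx=5,fy=4.8,interpolation=2)
cv2.imwrite("pics/crop.png",c)
E
```

```text
rect ((604.3916015625, 143.6367950439453), (288.42535400390625, 373.62506103515625), 9.813606262207031)
[[430.44812  303.13568 ]
 [494.13013  -65.022316]
 [778.3351   -15.862091]
 [714.6531   352.2959  ]]
gate [0.60396549 0.14610021] yaw 0.17127986
w [250.84615385 164.76923077] 39 [0.66801448 0.23248337] board 77.83524341591202 74.20240225188864
w [322.77235772 167.30894309] 123 [0.66572003 0.00988829] board 37.63446190597803 -144.7444587718883
w [254.94444444 170.11111111] 18 [0.6517037  0.21913603] board 59.48816675492845 63.83043852225131
w [324.53658537 189.18699187] 123 [0.59818071 0.0027544 ] board -30.132515321905654 -140.26230960425818
w [304.688 209.536] 125 [0.53406829 0.06199647] board -83.20937310887199 -70.95955474833555
r [297.46721311 156.3442623 ] 122 [0.69782797 0.08896794] board 82.75119801644203 -72.29454113301762
r [261.30232558 224.41860465] 129 [0.48496168 0.19365274] board -109.15745289696909 67.14015148296401
dark [252.37883008 189.50835655] 718 0.002178163908642476 0.08144233330984436
```

View pics/crop.png

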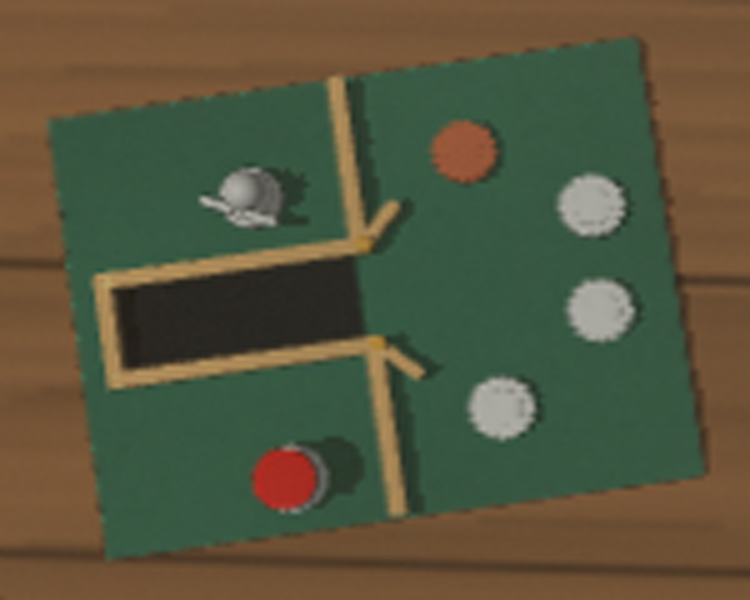

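The crop confirms it. In board coordinates (mm) the white discs are at A (38,-145), B (-30,-140) and C (-83,-71), and the terracotta disc is at (83,-72). The measured size of 288×374 mm matches the board.

I'll push with two slightly opened fingertips as a cradle. A goes first, then B, then C (C first moves sideways to the gate axis).

```bash
cat >> h.py <<'E'
G=np.array([.604,.1465]);YAW=.1713
def go(*targets):
    """target: disc x,y (board mm), heading deg from board +y (ccw), standoff mm, TCP z mm -> turn, shift in tool axes"""
    s=sense();R0=R.from_rotvec(s['tool_rot']);p=s['ee_pos']
    B=R.from_euler('z',YAW).as_matrix()[:2,:2]
    b=B.T@(p[:2]-G)*1000;print("now board",b.round(1),"z",p[2].round(4),"w",s['grip_width'].round(4),"F",s['contact_force'].round(1),"t",round(s['t'],2),'j',s['joint_pos'].round(2))
    for x,y,hd,so,z in targets:
        a=np.deg2rad(90+hd);q=np.array([x,y])-so*np.array([np.cos(a),np.sin(a)])
        P=np.r_[G+B@q/1000,z/1000];a+=YAW
        X=np.array([np.cos(a),np.sin(a),0]);Z=np.array([0,0,-1.]);T=np.c_[X,np.cross(Z,X),Z]
        r=(R0.inv()*R.from_matrix(T)).as_rotvec();print(r.round(3),R0.inv().apply(P-p).round(4))
E
python3 -c "
from h import *
go((38,-145,17,36,120),(38,-145,17,36,42))"
```

```text
Traceback (most recent call last):
  File "h.py", line 24, in go
    b=B.T@(p[:2]-G)*1000;print("now board",b.round(1),"z",p[2].round(4),"w",s['grip_width'].round(4),"F",s['contact_force'].round(1),"t",round(s['t'],2),'j',s['joint_pos'].round(2))
                                                                            ^^^^^^^^^^^^^^^^^^^^^
AttributeError: 'float' object has no attribute 'round'
```

```bash
sed -i "s/s\['grip_width'\].round(4)/round(s['grip_width'],4)/" h.py
python3 -c "
from h import *
go((38,-145,17,36,120),(38,-145,17,36,42))"
```

```text
now board [-337.6  543.3] z 0.2508 w 0.0917 F [-0.6  0.1  0.4] t 0.1 j [-1.03  0.5  -0.43  1.55  0.22  1.14 -0.21]
[-0.002  0.001  0.824] [-0.6621 -0.4826  0.1316]
[-0.002  0.001  0.824] [-0.6621 -0.4825  0.2096]
```

Emit:
send_rows --motion '[[[0,0,0.1,-0.033,-0.024,0,0.024],[0,0,0.2,-0.066,-0.048,0,0.024],[0,0,0.3,-0.099,-0.072,0,0.024],[0,0,0.4,-0.132,-0.096,0,0.024],[0,0,0.5,-0.165,-0.12,0,0.024],[0,0,0.6,-0.198,-0.144,0,0.024],[0,0,0.7,-0.231,-0.168,0,0.024],[0,0,0.82,-0.264,-0.192,0,0.024]]]'

```text
t: 0.77
ee_pos: [0.3805, 0.3657, 0.2516]
tool_rot: [-1.647, -2.675, 0.0]
contact_force: [1.1, -0.2, -0.6]
grip_width: 0.0431
grip_force: 0.0
```

```bash
python3 -c "
from h import *
go((38,-145,17,36,200),(38,-145,17,36,42))"
```

```text
now board [-182.9  254.1] z 0.2516 w 0.0431 F [ 1.1 -0.2 -0.6] t 0.77 j [-0.66  0.26 -0.19  1.86  0.06  1.02 -0.4 ]
[-0.     0.    -0.001] [-0.4822  0.0949  0.0516]
[-0.     0.    -0.001] [-0.4822  0.095   0.2096]
```

Emit:
send_rows --motion '[[[0,0,0,-0.04,0.008,0.0,0.024],[0,0,0,-0.08,0.016,0.0,0.024],[0,0,0,-0.12,0.024,0.0,0.024],[0,0,0,-0.16,0.032,0.01,0.024],[0,0,0,-0.2,0.04,0.015,0.024],[0,0,0,-0.24,0.048,0.02,0.024],[0,0,0,-0.28,0.056,0.03,0.024],[0,0,0,-0.32,0.064,0.04,0.024]]]'

```text
t: 1.43
ee_pos: [0.5828, 0.1105, 0.2115]
tool_rot: [1.64, 2.679, 0.0]
contact_force: [1.0, 0.4, -0.0]
grip_width: 0.0242
grip_force: 0.0
```

```bash
python3 -c "
from h import *
go((38,-145,17,36,120),(38,-145,17,36,42))"
```

```text
now board [-27.  -31.8] z 0.2115 w 0.0242 F [ 1.   0.4 -0. ] t 1.43 j [-0.22  0.41 -0.02  1.75  0.01  0.98  0.23]
[0.    0.    0.004] [-0.1633  0.0284  0.0916]
[0.    0.    0.004] [-0.1633  0.0283  0.1696]
```

Emit:
send_rows --motion '[[[0,0,0,-0.035,0.006,0.01,0.024],[0,0,0,-0.07,0.012,0.03,0.024],[0,0,0,-0.105,0.018,0.05,0.024],[0,0,0,-0.14,0.024,0.07,0.024],[0,0,0,-0.163,0.028,0.09,0.024],[0,0,0,-0.163,0.028,0.105,0.024],[0,0,0,-0.163,0.028,0.12,0.024],[0,0,0,-0.163,0.028,0.12,0.024]]]'

```text
t: 2.1
ee_pos: [0.6778, -0.0196, 0.0874]
tool_rot: [-1.637, -2.674, 0.005]
contact_force: [-2.3, 0.9, -0.3]
grip_width: 0.0242
grip_force: 0.0
```

```bash
python3 -c "
from h import *
cv2.imwrite('pics/s1.png',cv2.resize(grab_frame('scene')[120:280,260:460],None,fx=3.5,fy=3.5,interpolation=2))
go((38,-145,17,36,42),(38,-145,17,26,42),(0,-40,17,26,42))"
```

```text
now board [  45.4 -175.6] z 0.0893 w 0.0241 F [0.1 0.5 0.4] t 2.15 j [-0.02  0.69  0.01  1.59 -0.01  0.86  0.47]
[-0.004 -0.003  0.005] [-0.0048  0.002   0.0473]
[-0.004 -0.003  0.005] [0.0052 0.002  0.0473]
[-0.004 -0.003  0.005] [ 0.1168 -0.003   0.0477]
```

View pics/s1.png

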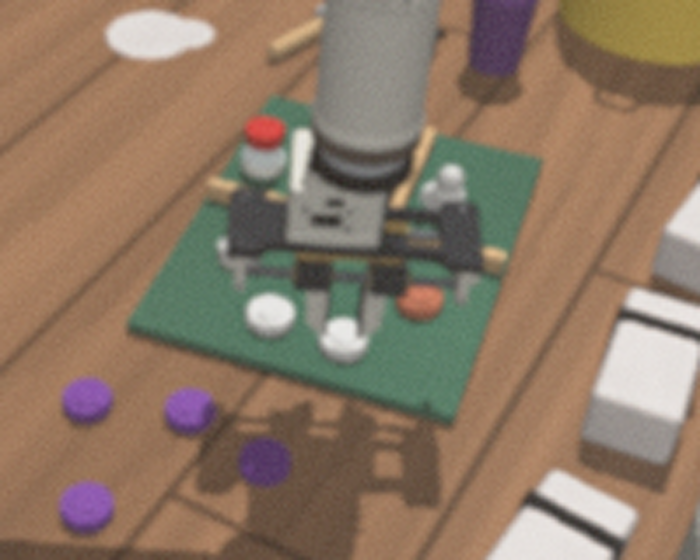

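The gripper is above disc A, with its fingers lined up behind it toward the board edge. Next I descend.

Emit:
send_rows --motion '[[[0,0,0,-0.003,0.0,0,0.024],[0,0,0,-0.003,0.0,0.01,0.024],[0,0,0,-0.003,0.0,0.02,0.024],[0,0,0,-0.003,0.0,0.03,0.024],[0,0,0,-0.003,0.0,0.04,0.024],[0,0,0,-0.003,0.0,0.049,0.024],[0,0,0,-0.003,0.0,0.049,0.024],[0,0,0,-0.003,0.0,0.049,0.024]]]'

```text
t: 2.82
ee_pos: [0.6815, -0.0227, 0.0416]
tool_rot: [-1.639, -2.678, 0.002]
contact_force: [-0.3, 0.6, -0.6]
grip_width: 0.0238
grip_force: 0.0
```

```bash
python3 -c "
from h import *
go((38,-145,17,36,42),(38,-145,17,26,42),(0,-40,17,26,42))"
```

```text
now board [  47.5 -180. ] z 0.0416 w 0.0238 F [-0.3  0.6 -0.6] t 2.82 j [-0.01  0.76  0.01  1.59 -0.01  0.79  0.47]
[-0.002 -0.001  0.004] [ 0.0002  0.0012 -0.0004]
[-0.002 -0.001  0.004] [ 0.0102  0.0012 -0.0004]
[-0.002 -0.001  0.004] [ 0.1218 -0.004  -0.0002]
```

Emit:
send_rows --motion '[[[0,0,0,0.004,0.001,0,0.024],[0,0,0,0.01,0.001,0,0.024],[0,0,0,0.017,0.001,0,0.024],[0,0,0,0.024,0,0,0.024],[0,0,0,0.031,0,0,0.024],[0,0,0,0.038,0,0,0.024],[0,0,0,0.045,-0.001,0,0.024],[0,0,0,0.052,-0.001,0,0.024]]]'

```text
t: 3.48
ee_pos: [0.6573, 0.0238, 0.043]
tool_rot: [-1.64, -2.679, -0.0]
contact_force: [-0.6, -0.9, -0.1]
grip_width: 0.0238
grip_force: 0.1
```

Emit:
send_rows --motion '[[[0,0,0,0.007,0,0,0.024],[0,0,0,0.015,0,0,0.024],[0,0,0,0.024,-0.001,0,0.024],[0,0,0,0.033,-0.001,0,0.024],[0,0,0,0.042,-0.002,0,0.024],[0,0,0,0.051,-0.002,0,0.024],[0,0,0,0.06,-0.002,0,0.024],[0,0,0,0.067,-0.003,0,0.024]]]'

```text
t: 4.15
ee_pos: [0.6242, 0.0829, 0.0429]
tool_rot: [-1.639, -2.68, -0.001]
contact_force: [-0.2, -0.1, 0.5]
grip_width: 0.0241
grip_force: 0.1
```

```bash
python3 -c "
from h import *
cv2.imwrite('pics/s2.png',cv2.resize(grab_frame('scene')[120:280,260:460],None,fx=3.5,fy=3.5,interpolation=2))
go((0,-38,17,26,42),(0,-36,8,26,42),(0,-32,0,26,42),(0,-20,0,29,42))"
```

```text
now board [  8.3 -64.4] z 0.0427 w 0.024 F [-0.7  2.2 -1. ] t 4.2 j [-0.18  0.69  0.01  1.74 -0.01  0.71  0.31]
[-0.    -0.002  0.006] [ 0.0017 -0.0002  0.0007]
[-0.001 -0.002  0.164] [ 0.0039 -0.0037  0.0007]
[-0.001 -0.002  0.303] [ 0.0086 -0.006   0.0007]
[-0.001 -0.002  0.303] [ 0.0172 -0.0033  0.0007]
```

View pics/s2.png

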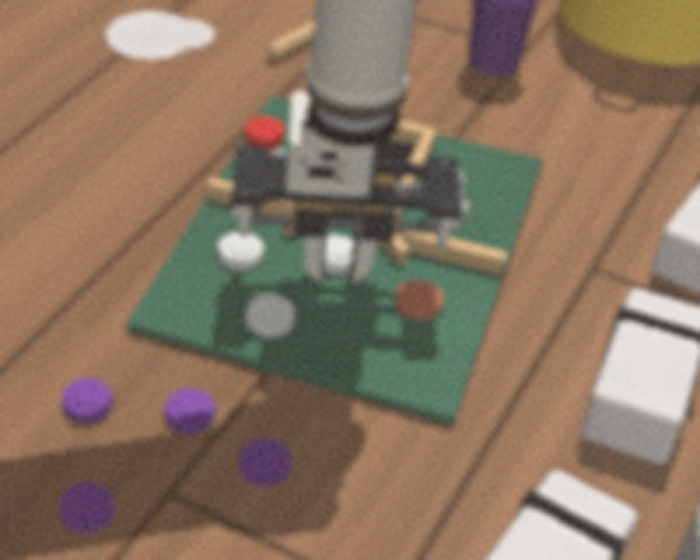

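The white disc sits cradled ahead of the two fingertips, at about px (338,250) in the crop, right in front of the gate. Next I straighten, narrow the fingers and push in.

Emit:
send_rows --motion '[[[0,0,0.06,0.002,-0.001,0,0.024],[0,0,0.12,0.003,-0.003,0,0.024],[0,0,0.18,0.005,-0.004,0,0.024],[0,0,0.24,0.007,-0.005,0,0.024],[0,0,0.3,0.009,-0.006,0,0.022],[0,0,0.303,0.012,-0.005,0,0.016],[0,0,0.303,0.015,-0.004,0,0.01],[0,0,0.303,0.017,-0.003,0,0.006]]]'

```text
t: 4.87
ee_pos: [0.6142, 0.0957, 0.0429]
tool_rot: [-2.024, -2.403, -0.0]
contact_force: [-0.1, -0.2, 0.1]
grip_width: 0.0085
grip_force: 0.1
```

```bash
python3 -c "
from h import *
go((0,-20,0,29,42),(0,45,0,29,42))"
```

```text
now board [  1.4 -51.8] z 0.0429 w 0.0085 F [-0.1 -0.2  0.1] t 4.87 j [-0.26  0.68  0.09  1.76 -0.08  0.7   0.04]
[-0. -0. -0.] [ 0.0028 -0.0014  0.0009]
[-0. -0. -0.] [ 0.0678 -0.0014  0.0009]
```

Emit:
send_rows --motion '[[[0,0,0,0.005,-0.001,0,0.006],[0,0,0,0.012,-0.001,0,0.006],[0,0,0,0.02,-0.001,0,0.006],[0,0,0,0.028,-0.001,0,0.006],[0,0,0,0.036,-0.001,0,0.006],[0,0,0,0.044,-0.001,0,0.006],[0,0,0,0.053,-0.001,0,0.006],[0,0,0,0.062,-0.001,0,0.006]]]'

```text
t: 5.53
ee_pos: [0.6026, 0.1571, 0.0429]
tool_rot: [-2.026, -2.401, -0.0]
contact_force: [-0.0, -0.3, 0.6]
grip_width: 0.0059
grip_force: 0.1
```

Emit:
send_rows --motion '[[[0,0,0,0.006,0,0,0.006],[0,0,0,0.006,0,0,0.006],[0,0,0,-0.01,0,0,0.006],[0,0,0,-0.02,0,-0.01,0.006],[0,0,0,-0.04,0,-0.03,0.006],[0,0,0,-0.06,0,-0.05,0.006],[0,0,0,-0.09,0,-0.08,0.024],[0,0,0,-0.12,0,-0.1,0.024]]]'

```text
t: 6.2
ee_pos: [0.6237, 0.0364, 0.1457]
tool_rot: [2.025, 2.4, 0.002]
contact_force: [0.8, 0.2, 0.1]
grip_width: 0.0152
grip_force: 0.0
```

```bash
python3 -c "
from h import *
cv2.imwrite('pics/s3.png',cv2.resize(grab_frame('scene')[120:280,260:460],None,fx=3.5,fy=3.5,interpolation=2))
go((-30,-140,-14,36,100),(-30,-140,-14,36,42))"
```

```text
now board [   2.7 -122.7] z 0.1503 w 0.0189 F [ 1.5 -6.4  3.5] t 6.25 j [-0.18  0.53  0.12  1.72 -0.07  0.89  0.13]
[0.009 0.006 0.233] [-0.0524 -0.0412  0.0503]
[0.009 0.006 0.233] [-0.052  -0.0417  0.1083]
```

View pics/s3.png

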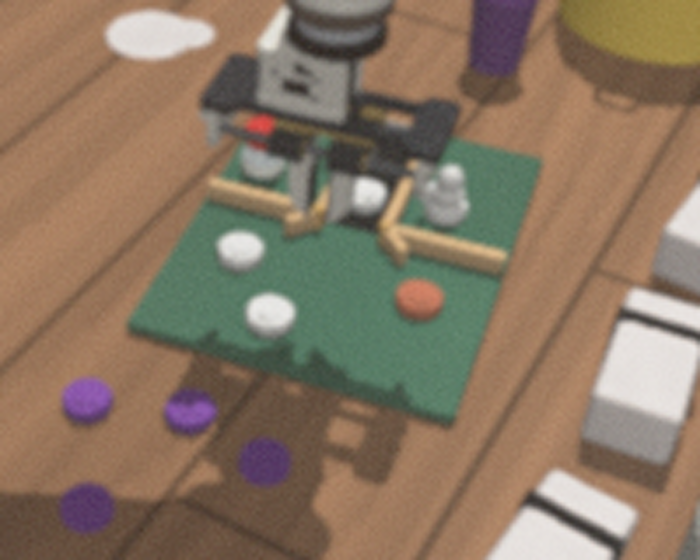

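Disc A is inside the slot at about (368,195) in the crop, and the other discs are untouched. Disc B is next.

Emit:
send_rows --motion '[[[0,0,0.06,-0.018,-0.014,0,0.024],[0,0,0.12,-0.036,-0.028,0,0.024],[0,0,0.18,-0.052,-0.041,0.0,0.024],[0,0,0.233,-0.052,-0.041,0.02,0.024],[0,0,0.233,-0.052,-0.041,0.04,0.024],[0,0,0.233,-0.052,-0.041,0.05,0.024],[0,0,0.233,-0.052,-0.041,0.05,0.024],[0,0,0.233,-0.052,-0.041,0.05,0.024]]]'

```text
t: 6.92
ee_pos: [0.5911, -0.0207, 0.0928]
tool_rot: [-2.291, -2.149, 0.001]
contact_force: [-0.3, -0.2, 0.1]
grip_width: 0.0237
grip_force: 0.0
```

```bash
python3 -c "
from h import *
go((-30,-140,-14,36,42))"
```

```text
now board [ -41.2 -162.5] z 0.0928 w 0.0237 F [-0.3 -0.2  0.1] t 6.92 j [-0.13  0.57  0.16  1.83 -0.13  0.76  0.03]
[-0.001  0.     0.009] [-0.0115  0.0054  0.0508]
```

Emit:
send_rows --motion '[[[0,0,0.009,-0.012,0.005,0,0.024],[0,0,0.009,-0.012,0.005,0.01,0.024],[0,0,0.009,-0.012,0.005,0.02,0.024],[0,0,0.009,-0.012,0.005,0.03,0.024],[0,0,0.009,-0.012,0.005,0.04,0.024],[0,0,0.009,-0.012,0.005,0.05,0.024],[0,0,0.009,-0.012,0.005,0.05,0.024],[0,0,0.009,-0.012,0.005,0.05,0.024]]]'

```text
t: 7.58
ee_pos: [0.5946, -0.0324, 0.0416]
tool_rot: [-2.299, -2.138, 0.003]
contact_force: [0.1, 0.0, -0.1]
grip_width: 0.024
grip_force: 0.0
```

```bash
python3 -c "
from h import *
go((-30,-140,-14,36,42),(0,-38,-14,26,42))"
```

```text
now board [ -39.7 -174.7] z 0.0416 w 0.024 F [ 0.1  0.  -0.1] t 7.58 j [-0.1   0.65  0.15  1.83 -0.14  0.67  0.06]
[-0.002  0.     0.   ] [-0.      0.001  -0.0004]
[-0.002  0.     0.   ] [ 0.1162  0.0055 -0.0004]
```

Emit:
send_rows --motion '[[[0,0,0,0.004,0.001,0,0.024],[0,0,0,0.01,0.001,0,0.024],[0,0,0,0.017,0.001,0,0.024],[0,0,0,0.024,0.001,0,0.024],[0,0,0,0.031,0.002,0,0.024],[0,0,0,0.038,0.002,0,0.024],[0,0,0,0.045,0.002,0,0.024],[0,0,0,0.052,0.002,0,0.024]]]'

```text
t: 8.25
ee_pos: [0.6014, 0.0201, 0.043]
tool_rot: [-2.3, -2.139, -0.0]
contact_force: [1.2, -0.9, 0.7]
grip_width: 0.0238
grip_force: 0.1
```

Emit:
send_rows --motion '[[[0,0,0,0.007,0.001,0,0.024],[0,0,0,0.015,0.001,0,0.024],[0,0,0,0.024,0.001,0,0.024],[0,0,0,0.033,0.002,0,0.024],[0,0,0,0.042,0.002,0,0.024],[0,0,0,0.051,0.003,0,0.024],[0,0,0,0.058,0.003,0,0.024],[0,0,0,0.064,0.003,0,0.024]]]'

```text
t: 8.92
ee_pos: [0.6091, 0.084, 0.0428]
tool_rot: [-2.3, -2.14, -0.0]
contact_force: [-0.7, 0.5, -0.7]
grip_width: 0.0242
grip_force: 0.1
```

```bash
python3 -c "
from h import *
go((0,-38,-14,26,42),(0,-36,-7,26,42),(0,-32,0,26,42),(0,-20,0,29,42))"
```

```text
now board [ -5.6 -62.5] z 0.0428 w 0.0242 F [-0.7  0.5 -0.7] t 8.92 j [-0.29  0.67  0.15  1.78 -0.15  0.7  -0.13]
[-0.    -0.     0.001] [-0.0009 -0.0005  0.0008]
[-0.    -0.    -0.121] [0.0013 0.0022 0.0008]
[-0.    -0.    -0.243] [0.0057 0.0044 0.0008]
[-0.    -0.    -0.243] [0.0145 0.0022 0.0008]
```

Emit:
send_rows --motion '[[[0,0,-0.06,0.001,0.001,0,0.024],[0,0,-0.12,0.002,0.002,0,0.024],[0,0,-0.18,0.004,0.003,0,0.024],[0,0,-0.243,0.006,0.004,0,0.024],[0,0,-0.243,0.008,0.004,0,0.02],[0,0,-0.243,0.011,0.003,0,0.014],[0,0,-0.243,0.013,0.002,0,0.01],[0,0,-0.243,0.015,0.002,0,0.006]]]'

```text
t: 9.58
ee_pos: [0.6117, 0.0979, 0.0428]
tool_rot: [-2.026, -2.401, 0.001]
contact_force: [-0.5, -0.3, -0.2]
grip_width: 0.0081
grip_force: 0.1
```

```bash
python3 -c "
from h import *
cv2.imwrite('pics/s4.png',cv2.resize(grab_frame('scene')[120:280,260:460],None,fx=3.5,fy=3.5,interpolation=2))
go((0,-20,0,29,42),(0,46,0,29,42))"
```

```text
now board [ -0.4 -48.7] z 0.0428 w 0.0071 F [-0.2  0.6 -0.5] t 9.63 j [-0.27  0.68  0.09  1.77 -0.09  0.7   0.04]
[-0.    -0.    -0.001] [-0.0003  0.0004  0.0008]
[-0.    -0.    -0.001] [0.0657 0.0003 0.0008]
```

View pics/s4.png

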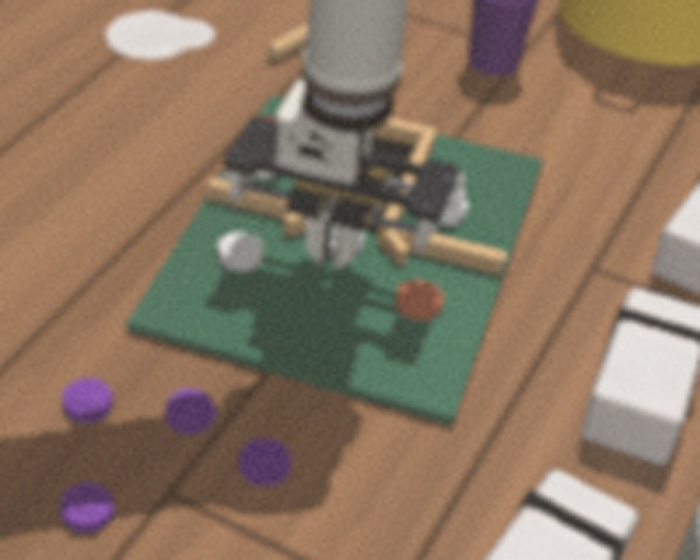

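Disc B is in the gate mouth, hidden behind the fingers at about (335,240). Disc C at (240,250) and the terracotta disc at (419,300) haven't moved. Next I push B in.

Emit:
send_rows --motion '[[[0,0,0,0.005,0,0,0.006],[0,0,0,0.012,0,0,0.006],[0,0,0,0.02,0,0,0.006],[0,0,0,0.028,0,0,0.006],[0,0,0,0.036,0,0,0.006],[0,0,0,0.044,0,0,0.006],[0,0,0,0.053,0,0,0.006],[0,0,0,0.062,0,0,0.006]]]'

```text
t: 10.3
ee_pos: [0.6014, 0.1596, 0.0429]
tool_rot: [-2.025, -2.402, -0.0]
contact_force: [0.9, -1.0, -0.0]
grip_width: 0.006
grip_force: 0.1
```

Emit:
send_rows --motion '[[[0,0,0,0.004,0,0,0.006],[0,0,0,0.004,0,0,0.006],[0,0,0,-0.01,0,0,0.006],[0,0,0,-0.02,0,-0.01,0.006],[0,0,0,-0.03,0,-0.03,0.006],[0,0,0,-0.045,0,-0.05,0.006],[0,0,0,-0.06,0,-0.07,0.006],[0,0,0,-0.06,0,-0.07,0.024]]]'

```text
t: 10.97
ee_pos: [0.6159, 0.0919, 0.118]
tool_rot: [2.03, 2.388, 0.005]
contact_force: [1.2, -2.1, 0.4]
grip_width: 0.0092
grip_force: 0.0
```

```bash
python3 -c "
from h import *
go((-83,-71,-92,37,110),(-83,-71,-92,37,42))"
```

```text
now board [  2.4 -55.9] z 0.118 w 0.0092 F [ 1.2 -2.1  0.4] t 10.97 j [-0.28  0.57  0.11  1.75 -0.08  0.83  0.03]
[ 0.009 -0.003  1.596] [-0.015  -0.1223  0.0072]
[ 0.009 -0.003  1.596] [-0.0147 -0.1228  0.0752]
```

Emit:
send_rows --motion '[[[0,0,0.1,-0.002,-0.016,0,0.024],[0,0,0.2,-0.004,-0.032,0,0.024],[0,0,0.3,-0.006,-0.048,0,0.024],[0,0,0.4,-0.008,-0.064,0,0.024],[0,0,0.5,-0.01,-0.08,0,0.024],[0,0,0.6,-0.012,-0.096,0,0.024],[0,0,0.7,-0.014,-0.11,0,0.024],[0,0,0.8,-0.016,-0.123,0,0.024]]]'

```text
t: 11.63
ee_pos: [0.4923, 0.0608, 0.1131]
tool_rot: [2.806, 1.413, -0.0]
contact_force: [0.0, 0.1, -0.6]
grip_width: 0.0238
grip_force: 0.0
```

Emit:
send_rows --motion '[[[0,0,0.1,0,0,0,0.024],[0,0,0.2,0,0,0,0.024],[0,0,0.3,0,0,0,0.024],[0,0,0.4,0,0,0,0.024],[0,0,0.5,0,0,0,0.024],[0,0,0.6,0,0,0,0.024],[0,0,0.7,0,0,0,0.024],[0,0,0.8,0,0,0,0.024]]]'

```text
t: 12.3
ee_pos: [0.4933, 0.0611, 0.1132]
tool_rot: [3.134, 0.209, 0.0]
contact_force: [0.0, 0.0, -0.7]
grip_width: 0.024
grip_force: 0.0
```

```bash
python3 -c "
from h import *
go((-83,-71,-92,37,42))"
```

```text
now board [-123.6  -65.2] z 0.1132 w 0.024 F [ 0.   0.  -0.7] t 12.3 j [-0.59  0.44  0.5   2.06 -0.32  0.71 -1.33]
[ 0.    -0.    -0.003] [0.0038 0.0043 0.0712]
```

Emit:
send_rows --motion '[[[0,0,0,0.002,0.004,0.01,0.024],[0,0,0,0.003,0.004,0.022,0.024],[0,0,0,0.003,0.004,0.034,0.024],[0,0,0,0.003,0.004,0.046,0.024],[0,0,0,0.003,0.004,0.058,0.024],[0,0,0,0.003,0.004,0.07,0.024],[0,0,0,0.003,0.004,0.07,0.024],[0,0,0,0.003,0.004,0.07,0.024]]]'

```text
t: 12.97
ee_pos: [0.4959, 0.0589, 0.0417]
tool_rot: [3.133, 0.221, -0.004]
contact_force: [-0.8, 0.1, 0.1]
grip_width: 0.0238
grip_force: 0.0
```

```bash
python3 -c "
from h import *
go((-83,-71,-92,37,42),(0,-74,-92,26,42))"
```

```text
now board [-121.4  -67.9] z 0.0417 w 0.0238 F [-0.8  0.1  0.1] t 12.97 j [-0.52  0.57  0.42  2.08 -0.41  0.58 -1.23]
[0.    0.002 0.004] [ 0.0015  0.0018 -0.0003]
[0.    0.002 0.004] [ 0.0956  0.0023 -0.0005]
```

Emit:
send_rows --motion '[[[0,0,0,0.003,0.002,0,0.024],[0,0,0,0.008,0.002,0,0.024],[0,0,0,0.014,0.002,0,0.024],[0,0,0,0.02,0.002,0,0.024],[0,0,0,0.026,0.002,0,0.024],[0,0,0,0.032,0.002,0,0.024],[0,0,0,0.038,0.002,0,0.024],[0,0,0,0.044,0.002,0,0.024]]]'

```text
t: 13.63
ee_pos: [0.5414, 0.0637, 0.0429]
tool_rot: [-3.134, -0.221, -0.0]
contact_force: [0.7, -1.4, -0.4]
grip_width: 0.0241
grip_force: 0.1
```

Emit:
send_rows --motion '[[[0,0,0,0.007,0,0,0.024],[0,0,0,0.014,0,0,0.024],[0,0,0,0.021,0,0,0.024],[0,0,0,0.028,0,0,0.024],[0,0,0,0.035,0,0,0.024],[0,0,0,0.042,0,0,0.024],[0,0,0,0.047,0,0,0.024],[0,0,0,0.051,0,0,0.024]]]'

```text
t: 14.3
ee_pos: [0.5919, 0.0708, 0.0428]
tool_rot: [3.134, 0.221, 0.0]
contact_force: [0.5, 0.3, 0.3]
grip_width: 0.024
grip_force: 0.1
```

Emit:
send_rows --motion '[[[0,0,0,-0.005,0,0,0.024],[0,0,0,-0.015,0,0,0.024],[0,0,0,-0.025,0,-0.01,0.024],[0,0,0,-0.03,0,-0.03,0.024],[0,0,0,-0.03,0,-0.05,0.024],[0,0,0,-0.03,0,-0.07,0.024],[0,0,-0.1,-0.03,0.02,-0.07,0.024],[0,0,-0.2,-0.03,0.04,-0.07,0.024]]]'

```text
t: 14.97
ee_pos: [0.5674, 0.0285, 0.1143]
tool_rot: [-3.093, -0.546, -0.004]
contact_force: [0.0, -0.7, -0.2]
grip_width: 0.0239
grip_force: 0.0
```

```bash
python3 -c "
from h import *
cv2.imwrite('pics/s5.png',cv2.resize(grab_frame('scene')[120:280,260:460],None,fx=3.5,fy=3.5,interpolation=2))
im=grab_frame('scene');w,r=discs('scene',im)
for nm,m in (('w',w),('r',r)):
  for p,a in blobs(m,20):
    if 290<p[0]<420 and 140<p[1]<240:
        P=ray('scene',p,.020)[0]-G;c,s=np.cos(YAW),np.sin(YAW);print(nm,p.round(),a,(1000*np.array([c*P[0]+s*P[1],-s*P[0]+c*P[1]])).round())
go((0,-74,0,40,110))"
```

```text
w [340. 151.] 33 [-119.  152.]
w [365. 172.] 187 [-0. 70.]
w [387. 175.] 188 [74. 80.]
w [326. 182.] 178 [-102.  -34.]
w [353. 197.] 142 [  1. -71.]
now board [ -57.7 -115.8] z 0.1136 w 0.0241 F [ 0.  -1.  -0.4] t 15.07 j [-0.43  0.53  0.44  1.89 -0.31  0.78 -1.06]
[ 2.000e-03  1.000e-03 -1.404e+00] [0.0572 0.0078 0.0037]
```

View pics/s5.png

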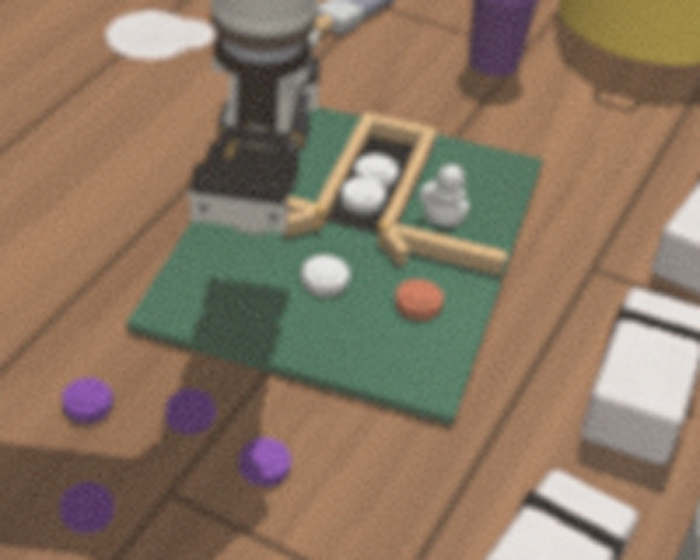

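Both A and B are in the slot at (377,168) and (363,192) in the crop. Disc C is on the gate axis at (325,275), which is board (1,-71). The terracotta disc is still in place. Next I turn behind C.

Emit:
send_rows --motion '[[[0,0,-0.1,0.007,0.001,0,0.024],[0,0,-0.2,0.014,0.002,0,0.024],[0,0,-0.3,0.021,0.003,0,0.024],[0,0,-0.4,0.028,0.004,0,0.024],[0,0,-0.5,0.035,0.005,0,0.024],[0,0,-0.6,0.042,0.006,0,0.024],[0,0,-0.7,0.05,0.007,0,0.024],[0,0,-0.8,0.057,0.008,0,0.024]]]'

```text
t: 15.73
ee_pos: [0.6229, 0.0391, 0.1124]
tool_rot: [-2.64, -1.7, 0.001]
contact_force: [-0.6, -0.2, 0.1]
grip_width: 0.024
grip_force: 0.0
```

Emit:
send_rows --motion '[[[0,0,-0.1,0,0,0,0.024],[0,0,-0.2,0,0,0,0.024],[0,0,-0.3,0,0,0,0.024],[0,0,-0.4,0,0,0,0.024],[0,0,-0.5,0,0,0,0.024],[0,0,-0.6,0,0,0,0.024],[0,0,-0.6,0,0,0,0.024],[0,0,-0.6,0,0,0,0.024]]]'

```text
t: 16.4
ee_pos: [0.6228, 0.0387, 0.1125]
tool_rot: [-2.029, -2.397, 0.0]
contact_force: [-0.4, -0.4, 0.5]
grip_width: 0.0238
grip_force: 0.0
```

```bash
python3 -c "
from h import *
go((0,-73,0,38,42))"
```

```text
now board [ 1.000e-01 -1.094e+02] z 0.1125 w 0.0238 F [-0.4 -0.4  0.5] t 16.4 j [-0.17  0.58  0.09  1.74 -0.07  0.83  0.11]
[-0.001 -0.001 -0.005] [-0.0016 -0.      0.0705]
```

Emit:
send_rows --motion '[[[0,0,0,-0.003,0,0.01,0.024],[0,0,0,-0.003,0,0.022,0.024],[0,0,0,-0.003,0,0.034,0.024],[0,0,0,-0.003,0,0.046,0.024],[0,0,0,-0.003,0,0.058,0.024],[0,0,0,-0.003,0,0.07,0.024],[0,0,0,-0.003,0,0.07,0.024],[0,0,0,-0.003,0,0.07,0.024]]]'

```text
t: 17.07
ee_pos: [0.623, 0.0354, 0.0414]
tool_rot: [-2.024, -2.401, 0.003]
contact_force: [0.5, 0.5, 1.2]
grip_width: 0.0246
grip_force: 0.0
```

Emit:
send_rows --motion '[[[0,0,0,0.006,0,0,0.024],[0,0,0,0.013,0,0,0.024],[0,0,0,0.02,0,0,0.024],[0,0,0,0.028,0,0,0.024],[0,0,0,0.036,0,0,0.024],[0,0,0,0.044,0,0,0.02],[0,0,0,0.052,0,0,0.013],[0,0,0,0.058,0,0,0.006]]]'

```text
t: 17.73
ee_pos: [0.6138, 0.0943, 0.043]
tool_rot: [-2.023, -2.403, -0.001]
contact_force: [-0.6, 0.2, 0.2]
grip_width: 0.0112
grip_force: 0.1
```

```bash
python3 -c "
from h import *
go((0,-20,0,29,42),(0,48,0,29,42))"
```

```text
now board [  0.8 -53.1] z 0.043 w 0.0112 F [-0.6  0.2  0.2] t 17.73 j [-0.25  0.68  0.08  1.77 -0.08  0.7   0.04]
[ 0.    -0.001 -0.   ] [ 0.0041 -0.0008  0.001 ]
[ 0.    -0.001 -0.   ] [ 0.0721 -0.0008  0.001 ]
```

Emit:
send_rows --motion '[[[0,0,0,0.003,-0.001,0,0.006],[0,0,0,0.01,-0.001,0,0.006],[0,0,0,0.019,-0.001,0,0.006],[0,0,0,0.028,-0.001,0,0.006],[0,0,0,0.037,-0.001,0,0.006],[0,0,0,0.046,-0.001,0,0.006],[0,0,0,0.055,-0.001,0,0.006],[0,0,0,0.063,-0.001,0,0.006]]]'

```text
t: 18.4
ee_pos: [0.6022, 0.1558, 0.0428]
tool_rot: [-2.024, -2.402, -0.0]
contact_force: [0.2, 0.3, 0.3]
grip_width: 0.0057
grip_force: 0.2
```

Emit:
send_rows --motion '[[[0,0,0,0.005,0,0,0.006],[0,0,0,0.009,0,0,0.006],[0,0,0,0.009,0,0,0.006],[0,0,0,-0.01,0,0,0.006],[0,0,0,-0.02,0,-0.01,0.006],[0,0,0,-0.03,0,-0.03,0.006],[0,0,0,-0.045,0,-0.06,0.006],[0,0,0,-0.08,0,-0.09,0.006]]]'

```text
t: 19.07
ee_pos: [0.6147, 0.0819, 0.1312]
tool_rot: [-2.018, -2.404, -0.002]
contact_force: [0.9, 0.6, 0.8]
grip_width: 0.0061
grip_force: 0.0
```

Emit:
send_rows --motion '[[[0,0,0,-0.04,0,-0.01,0.006],[0,0,0,-0.08,0,-0.02,0.006],[0,0,0,-0.12,0,-0.03,0.006],[0,0,0,-0.15,0,-0.04,0.006],[0,0,0,-0.17,0,-0.05,0.006],[0,0,0,-0.18,0,-0.05,0.006],[0,0,0,-0.18,0,-0.05,0.006],[0,0,0,-0.18,0,-0.05,0.006]]]'

```text
t: 19.73
ee_pos: [0.6454, -0.0981, 0.1796]
tool_rot: [-2.025, -2.4, -0.0]
contact_force: [-1.1, -0.2, 0.1]
grip_width: 0.0063
grip_force: 0.0
```

```bash
python3 -c "
from h import *
im=grab_frame('top');cv2.imwrite('pics/s6.png',cv2.resize(im[125:250,205:355],None,fx=5,fy=4.8,interpolation=2))
w,r=discs('top',im)
for nm,m in (('w',w),('r',r)):
  for p,a in blobs(m,20):
    if 205<p[0]<355 and 125<p[1]<250:
        P=ray('top',p,.023)[0]-G;c,s=np.cos(YAW),np.sin(YAW);print(nm,p.round(),a,(1000*np.array([c*P[0]+s*P[1],-s*P[0]+c*P[1]])).round())
go()"
```

```text
w [251. 165.] 35 [77. 74.]
w [250. 191.] 346 [-3. 88.]
r [297. 156.] 122 [ 83. -73.]
r [261. 224.] 128 [-109.   67.]
now board [  -0.7 -246.3] z 0.1792 w 0.0059 F [0.4 1.3 0.3] t 19.78 j [ 0.02  0.54  0.13  1.62 -0.08  0.98  0.34]
```

View pics/s6.png

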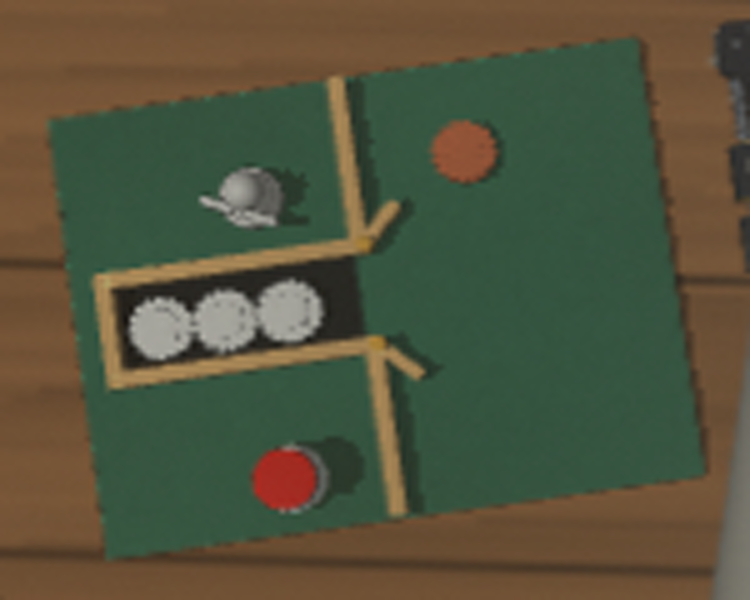

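All three white discs are in single file in the slot at (162,328), (225,320) and (290,310) in the crop, well past the gate. The terracotta disc, jar and cherub are where they started, and the arm is clear.

```bash
python3 -c "
from rig import *
print(job_done())"
```

```text
the job is handed in; nothing more can be done
None
```

The three white discs are in the slot, well past the gate; the terracotta disc, cherub and jar are where they started, and the job was handed in at about 20 s.

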